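# Third hand: eject the mounting shoe and hold it against the sprung fence

### The arm

A 6-joint arm with a two-finger parallel gripper is mounted at the origin on a cart in front of the work surface, level with it; the furniture and walls round the work are solid. World frame = base frame: x ahead of the robot, y to its left, z up, the work surface at z = 0. Lengths are in mm, angles in rad, forces in N, time in s.
With the tool pointing down it reaches from about 375 to 900 mm from the base axis. Payload 3.1 kg.
Tool frame: the origin (TCP) lies on the centre line of the jaws, within the pads' length; the fingertips stand 8 mm ahead of it and the grasp point (between the pads) lies 11 mm behind it; z points along the fingers, y is the line along which they close (so a half turn about z gives the same grasp; the last joint's range is limited). The gripper opens to 85 mm and grips with 20 to 120 N. Pads are 22 mm wide; open, the fingers measure 114 mm over their backs; the gripper's body (76 mm by 85 mm) begins 54 mm behind the grasp point. The pads swing forward as they close: fully open they stand 13 mm farther back than shut.
Start: joints at [-1.472, 0.527, 1.433, -0, 1.181, -0.178], TCP at [171.424, -601.008, 239.31] pointing down, gripper open.
Joint ranges: [-3.08, 3.08], [-0.75, 2.2], [0.22, 2.44], [-1.43, 4.57], [0, 2.65], [-2.85, 2.85]. Speed limits (rad/s): [2.79, 2.79, 3.14, 3.14, 3.14, 3.14].

### API

Orientations are given as a rotation vector (axis times angle).
In Python, from station import readout, optics, sign_off, spotter gives the robot as it stands. The module is installed in compiled form; this text tells all that it offers.
- The arm moves only by the tool carry_out, never from a script. Its arguments are lists of equal length, an entry for each row: "travel": the shift along the tool's x, y, z in mm, a list of three; "turn": the turn about the tool's z in degrees. A call has 1 to 20 rows; each row is the pose to reach, as a shift and turn from the pose commanded when the call began, along the tool's axes at that moment; what a row does not reach only later rows make up. A row lasts 1/12 s, in which the tool goes at most 41.7 mm and 7.16 degrees, less where a joint would pass 70% of its speed; a pose out of reach is approached as far as the arm can. A call with a gripper value outside its range is refused whole. "grip" is the gripper's target within -1 to 1 (fully open at 1, half-way at 0, shut at -1), set as the call begins (left out, the last holds). The fingers move at their own pace and stop on an object; "newtons" is the grip in N (left out, the last holds). Time passes only in rows, so rows that repeat a pose let the fingers close. It gives the time, the measured TCP pose, the force, the opening and the grip force at its end, in the units of the state.
- readout.state(): the state, without advancing time (a new reading comes with each control period).
- optics.camera(name): name is "side" or "top"; returns the picture (384x512x3 uint8, red, green, blue); there is no depth.
- optics.calibration(name): a dict with "intrinsics" (3x3 intrinsics, pixels), "view" (4x4, takes a point from world to camera coordinates). Camera axes: x right, y up, looking along -z (the intrinsics and any distortion apply to the point x, -y, -z); pixel columns grow to the right and rows downward; lengths in mm; the calibration is good to about 2 mm. A picture is of the moment at which its call begins. calibration takes no time and is no camera call.
- sign_off(): hands the job in; it is judged then, once.
Trained networks look in the newest picture that a camera, given by its name, has taken for a name from the list of things; names that differ only in an ending like _2 or _b are one class to them, and where a whole thing is asked for, a point or a joint stands for the part that bears it (a point fixed in the world has none). Each returns a list of dicts, best first, with "score" (0 to 1); they miss things now and then, are a little off and sometimes report something else, mostly with a low value. They report only what shows in the picture. A call takes as long as a camera call.
- spotter.search_frame(camera, target): "rect" ([left, top, right, bottom] in pixels, round what is visible of it).
The state is a dict: "time_s": time; "joints": joint angles; "joint_vel": joint speeds; "tau": joint torques, N m; "eef_pos": TCP position; "tool_rot": TCP orientation; "wrist_force": force on the tool from outside, world axes, zero at the start; "ft_torque": the same for the moment, N m; "grip_width": opening from 0.0 (shut) to 1.0 (fully open); "grip_force": force on a finger pad.
Only numpy, scipy, OpenCV 4.12 (cv2) and the standard library are available. Lean on these libraries where they do the work, as an engineer would, in place of code of your own. Each camera call takes 0.05 s, during which the arm holds its last target. There are 200 camera calls.

### The job

Push the ejector tab all the way in so that the aluminium mounting shoe comes out of its roofed cradle, then pick the shoe up and carry it over to the fixture with the sprung fence. Stand it on the bed, upright and square, its flat front wholly within the fence's width and its foot with the screw hole towards you, and press it steadily against the fence until the pointer's tip stands between the two ribs, never driving the fence back to its end stop. Finish while still gripping the shoe and holding that pressure, so that a colleague can put the screw in; do not bump the tall microscope standing between the two, and leave the canister, the shell and the petri dish where they are.

Things in the scene. Friction and masses are not known exactly. Their poses are not given: they have to be found in the camera images.
- ejector: Grey cradle, fixed, at the robot's left; 215x60 mm. Origin on the worktop; +x: way the ejector is pushed and the shoe comes out (roughly away from the robot). Roofed pocket at x -33 to 26 mm, 60 mm high, open at +x; in front of it a flat apron, x 26 to 105 mm, 10 mm above the worktop. At the start the shoe stands in the pocket, its x along the cradle's x, foot towards the tab.
- ejector_slide (a joint): Ejector travel in m: 0 out (rest), 0.060 fully in (hard stop). Spring 100 N/m, preload 1 N (7 N fully in), sends it back when let go; the shoe stays where it was pushed: after a full push on the apron, wholly out of the roof, shoe_center about 69 mm ahead (+x) of the cradle's origin.
- ejector_tab (a point): Middle of the outer (-x) face of the ejector's upright dark steel tab at the cradle's -x end; tab 36 wide (y), 8 thick, from 14 to 50 mm above the worktop; this point is at 32 mm. Axes as the cradle's: push it along +x.
- shoe_center (a point): Loose aluminium mounting shoe, 0.10 to 0.20 kg. Point: middle of its tall body, 22 mm above its underside; body 40 long (x), 26 wide (y), 44 mm high. A low foot with a screw hole, 26 wide, 7 mm thick, sticks out 20 mm from the body's -x end. z up. Grip the body across its 26 mm width; the flat +x end is its front.
- shoe_face (a point): Middle of the shoe's flat front (+x) face, 20 mm in front of shoe_center; the face is 26 wide x 44 mm high. Axes as the shoe's.
- fixture: Mounting fixture, fixed, at the robot's right. Origin on the worktop; +x: way the fence is pressed (roughly away from the robot). Dark steel bed, x -80 to 95 mm, 80 wide (y), flat top 12 mm above the worktop. At its far end a grey block, x 60 to 90 mm, 58 mm high, carries the sprung fence; two dark ribs across its top mark the window for the pointer's tip.
- fence (a joint): How far the sprung fence is pressed back, m: 0 rest, 0.024 end stop. Spring 600 N/m, preload 1.2 N (8.4 N at 0.012). The pointer, a flat blade on top of the fence reaching back over the grey block, has its tip between the ribs from 0.008 to 0.016 (6 to 11 N); 0.012 is the middle.
- fence_face (a point): Middle of the fence's front (-x) face, moving with it: upright steel plate 50 wide (y), 42 high, 10 thick; this point is 34 mm above the worktop, 22 mm above the bed. At rest 20 mm ahead (+x) of the fixture's origin. Axes as the fixture's.
- compound_microscope: Obstacle: tall white and black microscope standing between cradle and fixture, fixed; reaches from x = 0.48 to 0.78 and y = -0.10 to +0.15 m in the room and up to 0.39 m, with eyepieces overhanging its front. Its front is at 0.48 m from the robot, so swing past it with the hand drawn in to about 0.35 m.
- objective_can: Bystander: small upright canister with a dark cap, 36 mm across, 56 mm high; origin at the centre of its underside. Leave it alone.
- shell: Bystander: white sea shell, 42x25x23 mm; origin at the centre of its underside. Leave it alone.
- petri_sand: Bystander: closed petri dish, 90 mm across, 15 mm high; origin at the centre of its underside. Leave it alone.

How it is judged:
By the outcome, as a careful person would: the job done as asked, in the order asked, and still so for the second after the job is handed in, while the arm keeps its last pose, push and grip.
It also fails if it takes over 72 s, if anything falls off the work surface, if the arm or the gripper's body presses on something with over 40 N, if the wrist force passes 120 N, or if a joint passes its speed limit or range.

## Working session

There is one attempt and no reset: what is moved stays moved. The work goes in short steps, Python scripts to look and compute and a tool call to move; the robot and the scene stay as the last step left them, time stands still between calls to the robot, and variables do not carry over. Pictures are saved under pics/ and viewed, at most 10 in all, crops included, and the job is handed in when it is done.

Besides the shell and the picture viewer there is one more tool, called as a command line: name --pt "numbers of a row" for each row, then --argument value for the rest. carry_out: Moves the arm, as the interface text tells. Its arguments: {"type":"object","properties":{"travel":{"type":"array","items":{"type":"array","items":{"type":"number"}}},"turn":{"type":"array","items":{"type":"number"}},"grip":{"type":"number"},"newtons":{"type":"number"}},"required":["travel","turn"]}

```bash
mkdir -p pics
python3 - <<'E'
from station import readout, optics, spotter
import cv2, numpy as np
np.set_printoptions(precision=4,suppress=True)
s=readout.state(); print(s)
for c in ("top","side"):
    im=optics.camera(c); cv2.imwrite(f"pics/{c}0.png",cv2.cvtColor(im,cv2.COLOR_RGB2BGR))
    k=optics.calibration(c); print(c,{a:np.array(b).tolist() if not isinstance(b,str) else b for a,b in k.items()})
    for t in ("ejector","ejector_tab","shoe_center","fixture","fence_face","objective_can","shell","petri_sand"):
        print(c,t,[(np.round(r["rect"]).tolist(),round(r["score"],2)) for r in spotter.search_frame(c,t)[:2]])
E
```

```text
{'time_s': 0.0, 'joints': array([-1.4715,  0.5285,  1.4339, -0.    ,  1.1814, -0.1785]), 'joint_vel': array([ 0.0003, -0.0001, -0.0006,  0.0003,  0.0022, -0.0017]), 'tau': array([ -0.0029, -44.2362, -17.8025,  -0.0003,   0.0085,  -0.    ]), 'eef_pos': array([ 171.3407, -600.3451,  238.3425]), 'tool_rot': array([-3.1092, -0.4346, -0.0001]), 'wrist_force': array([ 0.2627, -0.0395,  0.3748]), 'ft_torque': array([-0.0058, -0.006 ,  0.029 ]), 'grip_force': 0.0, 'grip_width': 0.9995237980055023}
top {'intrinsics': [[382.3201885441825, 0.0, 248.22377853189892], [0.0, 382.3201885441825, 185.75100550575254], [0.0, 0.0, 1.0]], 'view': [[-0.006521061358773451, -0.999897710444019, 0.012729666435671012, 59.98593749458225], [0.982138302218661, -0.0040103186516292, 0.18811770958460605, -481.4318428678753], [-0.18804741708888456, 0.013729020107812948, 0.9820639912618109, -1560.399991911354], [0.0, 0.0, 0.0, 1.0]]}
top ejector [([179.0, 155.0, 202.0, 205.0], 0.56)]
top ejector_tab [([193.0, 185.0, 203.0, 202.0], 0.64)]
top shoe_center []
top fixture [([306.0, 169.0, 327.0, 209.0], 0.72)]
top fence_fa
[... 430 characters left out ...]
361103290232, -490.6195464699294], [0.06045063815784593, 0.4235068474967018, 0.9038737027205265, -114.63870696290554], [-0.16322715893578726, -0.8891462528997629, 0.4275229064507097, -1329.217851991934], [0.0, 0.0, 0.0, 1.0]]}
side ejector [([221.0, 162.0, 256.0, 179.0], 0.81)]
side ejector_tab [([224.0, 168.0, 242.0, 176.0], 0.49)]
side shoe_center []
side fixture [([228.0, 226.0, 288.0, 258.0], 0.97)]
side fence_face [([261.0, 230.0, 275.0, 247.0], 0.65), ([223.0, 184.0, 233.0, 201.0], 0.61)]
side objective_can [([222.0, 183.0, 235.0, 202.0], 0.66)]
side shell [([247.0, 280.0, 259.0, 290.0], 0.45)]
side petri_sand [([208.0, 155.0, 232.0, 158.0], 0.68), ([260.0, 226.0, 274.0, 248.0], 0.54)]
```

Run:
```python
import cv2, numpy as np
t=cv2.imread("pics/top0.png"); s=cv2.imread("pics/side0.png")
a=cv2.resize(t[145:215,165:225],None,fx=8,fy=8,interpolation=cv2.INTER_CUBIC)[:560]
b=cv2.resize(t[155:225,295:335],None,fx=8,fy=8,interpolation=cv2.INTER_CUBIC)
cv2.imwrite("pics/topcrop.png",np.hstack([a,b]))
a=cv2.resize(s[145:195,210:265],None,fx=7,fy=7,interpolation=cv2.INTER_CUBIC)
b=cv2.resize(s[215:265,222:277+20][:, :55],None,fx=7,fy=7,interpolation=cv2.INTER_CUBIC)
cv2.imwrite("pics/sidecrop.png",np.hstack([a,b]))
```

```text
(no output)
```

View pics/top0.png

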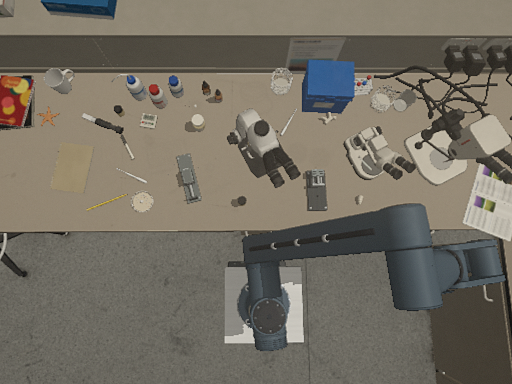

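View pics/topcrop.png

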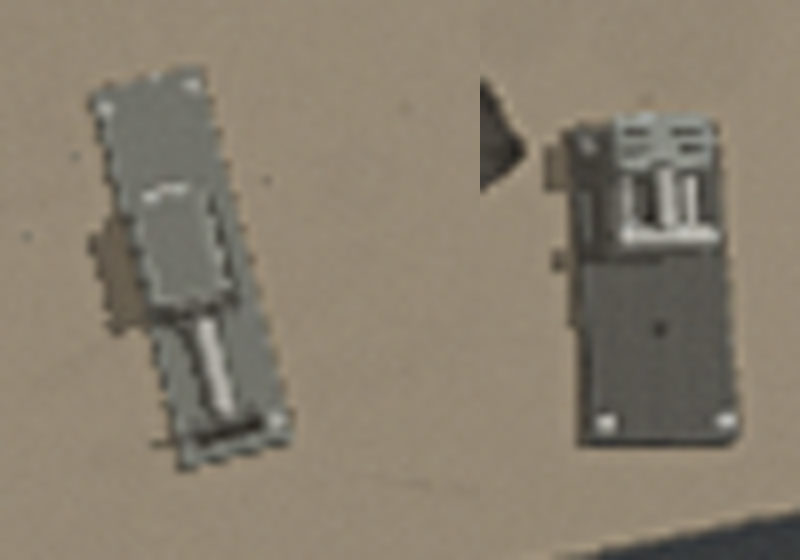

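View pics/sidecrop.png

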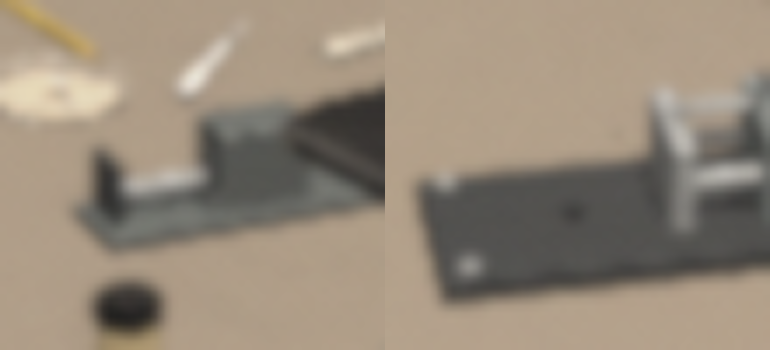

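```bash
cat > h.py <<'E'
from station import readout, optics, spotter
import cv2, numpy as np
from scipy.optimize import least_squares
np.set_printoptions(precision=2,suppress=True)
CAL={c:optics.calibration(c) for c in("top","side")}
def proj(c,P):
    K=np.array(CAL[c]["intrinsics"]);V=np.array(CAL[c]["view"])
    q=V[:3,:3]@np.array(P).T+V[:3,3:]; q=K@(q*np.array([[1],[-1],[-1]])); return (q[:2]/q[2]).T
def back(c,uv,z):
    K=np.array(CAL[c]["intrinsics"]);V=np.array(CAL[c]["view"])
    d=V[:3,:3].T@(np.linalg.solve(K,[uv[0],uv[1],1])*[1,-1,-1]); o=-V[:3,:3].T@V[:3,3]
    return o+d*(z-o[2])/d[2]
def world(p,L):
    L=np.array(L,float);c,s=np.cos(p[2]),np.sin(p[2])
    return np.c_[p[0]+c*L[:,0]-s*L[:,1],p[1]+s*L[:,0]+c*L[:,1],L[:,2]]
def fit(obs,p0):
    def f(p): return np.concatenate([(proj(c,world(p,[l]))[0]-uv) for c,l,uv in obs])
    r=least_squares(f,p0,x_scale=[100,100,.1],loss="soft_l1"); return r.x,r.fun.reshape(-1,2)
E
python3 - <<'E'
from h import *
T=lambda x,y:("top",)and((x/8+165-.5+.06),(y/8+145-.44))
F=lambda x,y:((x-480)/8+295-.44,y/8+155-.44)
S=lambda x,y:(x/7+210-.43,y/7+145-.43)
G=lambda x,y:((x-385)/7+222-.43,y/7+215-.43)
o=[("top",(105,30,10),T(95,98)),("top",(105,-30,10),T(203,68)),("top",(-110,30,10),T(182,468)),("top",(-110,-30,10),T(290,440)),
 ("side",(-110,30,10),S(78,208)),("side",(-110,-30,0),S(115,250))]
p,r=fit(o,[550,250,.2]);print("cradle",p,np.degrees(p[2]));print(r)
for n,uv in(("l",T(190,440)),("r",T(262,425))):
    w=back("top",uv,50); c,s=np.cos(p[2]),np.sin(p[2]);d=w[:2]-p[:2];print("tab local",c*d[0]+s*d[1],-s*d[0]+c*d[1])
o=[("top",(-80,40,12),F(580,443)),("top",(-80,-40,12),F(738,438)),("top",(95,40,12),F(567,130)),
 ("side",(-80,40,12),G(418,180)),("side",(-80,-40,12),G(442,288)),("side",(20,25,55),G(655,90)),("side",(20,-25,55),G(685,155)),
 ("top",(20,25,55),F(622,242)),("top",(20,-25,55),F(718,238))]
p,r=fit(o,[550,-150,0]);print("fix",p,np.degrees(p[2]));print(r)
for n,z in(("petri_sand",8),("objective_can",40),("shell",10)):
    q=spotter.search_frame("top",n) if optics.camera("top") is not None else 0
    if q: b=q[0]["rect"];print(n,back("top",((b[0]+b[2])/2,(b[1]+b[3])/2),z))
from scipy.spatial.transform import Rotation as R
print(R.from_rotvec(readout.state()["tool_rot"]).as_matrix())
E
```

```text
cradle [529.55 313.98   0.25] 14.410170954067503
[[-0.2  -1.32]
 [-0.23 -0.92]
 [ 0.14 -0.2 ]
 [ 0.39 -0.24]
 [-1.79 -0.62]
 [-1.96  1.02]]
tab local -104.55733217401327 19.191310086463233
tab local -106.33465344068372 -18.7040425846862
fix [ 465.72 -235.61    0.02] 1.3324831680702778
[[ 1.23 -0.53]
 [ 0.23 -0.43]
 [ 0.46 -1.53]
 [-0.41 -0.15]
 [ 0.05 -0.48]
 [-0.85  0.18]
 [-1.45 -0.26]
 [-0.15 -0.55]
 [-0.26 -0.37]]
petri_sand [410.3 496.9   8. ]
objective_can [419.88  89.86  40.  ]
[[ 0.96  0.27 -0.  ]
 [ 0.27 -0.96  0.  ]
 [-0.   -0.   -1.  ]]
```

carry_out --pt "356 -461 0" --pt "356 -461 0" --pt "356 -461 0" --pt "356 -461 0" --pt "356 -461 0" --pt "356 -461 0" --pt "356 -461 0" --pt "356 -461 0" --pt "356 -461 0" --pt "356 -461 0" --pt "356 -461 0" --pt "356 -461 0" --pt "356 -461 0" --pt "356 -461 0" --pt "356 -461 0" --pt "356 -461 0" --turn '[1.2,1.2,1.2,1.2,1.2,1.2,1.2,1.2,1.2,1.2,1.2,1.2,1.2,1.2,1.2,1.2]' --grip -1

```text
time_s: 2.53
eef_pos: [387.8, -57.8, 239.5]
tool_rot: [3.114, 0.413, 0.001]
wrist_force: [0.5, -0.5, -0.1]
grip_width: 0.001
grip_force: 0.0
```

```bash
cat >> h.py <<'E'
from scipy.spatial.transform import Rotation as Rn
def go(*targets):
    s=readout.state();R=Rn.from_rotvec(s["tool_rot"]).as_matrix()
    print("pos",s["eef_pos"],"t",s["time_s"],"yaw",np.degrees(np.arctan2(R[1,0],R[0,0])),"F",s["wrist_force"],"w",s["grip_width"],s["grip_force"])
    for t in targets: print(t,"->",R.T@(np.array(t)-s["eef_pos"]))
E
python3 - <<'E'
from h import *
p=[529.55,313.98,.25]
a=world(p,[[-150,0,32]])[0]
go(tuple(a[:2])+(239,),a)
E
```

```text
pos [387.79 -57.81 239.53] t 2.5333 yaw 15.109324626428473 F [ 0.55 -0.51 -0.05] w 0.0014718186673509342 0.0
(np.float64(384.21313674340325), np.float64(276.8694061118216), 239) -> [  83.79 -324.04    0.39]
[384.21 276.87  32.  ] -> [  83.71 -324.15  207.39]
```

carry_out --pt "84 -324 0" --pt "84 -324 0" --pt "84 -324 0" --pt "84 -324 0" --pt "84 -324 0" --pt "84 -324 0" --pt "84 -324 0" --pt "84 -324 0" --pt "84 -324 0" --pt "84 -324 100" --pt "84 -324 120" --pt "84 -324 150" --pt "84 -324 180" --pt "84 -324 207" --pt "84 -324 207" --pt "84 -324 207" --pt "84 -324 207" --turn '[0.7,0.7,0.7,0.7,0.7,0.7,0.7,0.7,0.7,0.7,0.7,0.7,0.7,0.7,0.7,0.7,0.7]'

```text
time_s: 3.95
eef_pos: [387.9, 274.0, 33.8]
tool_rot: [-3.118, -0.38, -0.004]
wrist_force: [-0.4, 0.6, -0.7]
grip_width: 0.0
grip_force: 0.0
```

Run:
```python
from h import *
go(world([529.55,313.98,.2515],[[-109-11,0,32]])[0])
for c,(y,x) in {"top":(145,165),"side":(130,200)}.items():
    im=optics.camera(c); cv2.imwrite(f"pics/{c}1.png",cv2.cvtColor(im,cv2.COLOR_RGB2BGR))
a=cv2.imread("pics/top1.png")[150:215,160:215];b=cv2.imread("pics/side1.png")[140:205,205:270]
f=lambda m:cv2.resize(m,None,fx=6,fy=6,interpolation=cv2.INTER_CUBIC)
cv2.imwrite("pics/c1.png",np.hstack([f(a),f(b)]))
print(proj("top",[readout.state()["eef_pos"]]))
```

```text
pos [387.94 273.98  33.84] t 3.95 yaw 13.91159649729442 F [-0.44  0.55 -0.72] w 0.00012316989941915313 0.0
[413.33 284.12  32.  ] -> [27.07 -3.74  1.9 ]
[[196.19 208.28]]
```

View pics/c1.png

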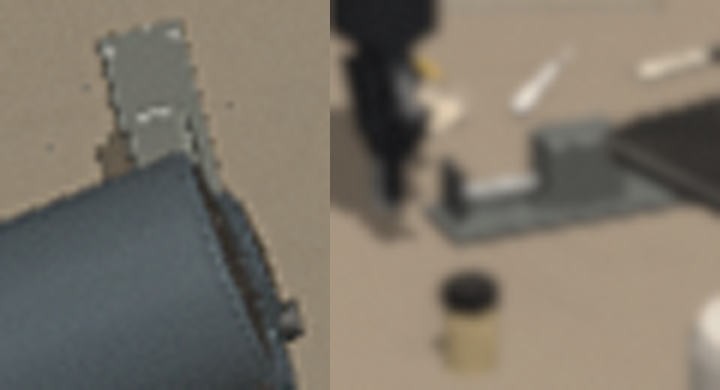

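carry_out --pt "0 -4 2" --pt "10 -4 2" --pt "18 -4 2" --pt "24 -4 2" --pt "30 -4 2" --pt "35 -4 2" --pt "40 -4 2" --pt "45 -4 2" --pt "48 -4 2" --pt "48 -4 2" --pt "48 -4 2" --turn '[-0.4,-0.4,-0.4,-0.4,-0.4,-0.4,-0.4,-0.4,-0.4,-0.4,-0.4]'

```text
time_s: 4.97
eef_pos: [431.4, 290.1, 30.0]
tool_rot: [3.117, 0.394, -0.002]
wrist_force: [-2.9, 0.2, -0.3]
grip_width: 0.002
grip_force: 1.0
```

Run:
```python
from h import *
go()
```

```text
pos [431.45 290.06  30.  ] t 4.9667 yaw 14.417871487060635 F [-2.9   0.25 -0.28] w 0.0018161346144325928 1.0302596166729927
```

carry_out --pt "5 0 0" --pt "10 0 0" --pt "15 0 0" --pt "20 0 0" --pt "25 0 0" --pt "30 0 0" --pt "34 0 0" --pt "36 0 0" --pt "36 0 0" --pt "36 0 0" --turn '[0,0,0,0,0,0,0,0,0,0]'

```text
time_s: 5.8
eef_pos: [465.5, 299.1, 30.0]
tool_rot: [3.117, 0.394, -0.005]
wrist_force: [-6.2, 0.2, 1.2]
grip_width: -0.003
grip_force: 2.8
```

carry_out --pt "1 0 0" --pt "2 0 0" --pt "3 0 0" --pt "4 0 0" --pt "5 0 0" --pt "6 0 0" --pt "6 0 0" --pt "6 0 0" --turn '[0,0,0,0,0,0,0,0]'

```text
time_s: 6.47
eef_pos: [470.5, 300.5, 30.0]
tool_rot: [3.116, 0.394, -0.008]
wrist_force: [-6.5, 0.9, 2.1]
grip_width: -0.001
grip_force: 3.3
```

carry_out --pt "1 0 0" --pt "2 0 0" --pt "3 0 0" --pt "4 0 0" --pt "4 0 0" --pt "4 0 0" --turn '[0,0,0,0,0,0]'

```text
time_s: 6.97
eef_pos: [474.1, 301.4, 30.0]
tool_rot: [3.116, 0.394, -0.008]
wrist_force: [-7.3, 1.9, 2.7]
grip_width: -0.0
grip_force: 3.6
```

carry_out --pt "1 0 0" --pt "2 0 0" --pt "3 0 0" --pt "3 0 0" --pt "3 0 0" --turn '[0,0,0,0,0]'

```text
time_s: 7.38
eef_pos: [476.9, 302.2, 30.0]
tool_rot: [3.116, 0.394, -0.009]
wrist_force: [-7.7, 2.0, 2.9]
grip_width: -0.001
grip_force: 3.7
```

carry_out --pt "1 0 0" --pt "2 0 0" --pt "3 0 0" --pt "4 0 0" --pt "4 0 0" --pt "4 0 0" --turn '[0,0,0,0,0,0]'

```text
time_s: 7.88
eef_pos: [478.2, 302.5, 29.9]
tool_rot: [3.115, 0.394, -0.017]
wrist_force: [-11.4, 0.7, 5.8]
grip_width: -0.001
grip_force: 5.7
```

carry_out --pt "1 0 0" --pt "2 0 0" --pt "3 0 0" --pt "3 0 0" --turn '[0,0,0,0]'

```text
time_s: 8.22
eef_pos: [478.2, 302.5, 29.9]
tool_rot: [3.114, 0.394, -0.027]
wrist_force: [-14.9, -0.9, 11.5]
grip_width: -0.004
grip_force: 8.0
```

Run:
```python
from h import *
go()
```

```text
pos [478.23 302.49  29.93] t 8.2167 yaw 14.425666558418767 F [-14.89  -0.95  11.5 ] w -0.003923005917595291 8.043077364563942
```

carry_out --pt "-15 0 0" --pt "-30 0 0" --pt "-50 0 0" --pt "-75 0 0" --pt "-95 0 0" --pt "-95 0 -40" --pt "-95 0 -80" --pt "-95 0 -120" --pt "-95 0 -160" --pt "-95 0 -160" --pt "-95 0 -160" --turn '[0,0,0,0,0,0,0,0,0,0,0]' --grip 1

```text
time_s: 9.13
eef_pos: [398.1, 281.7, 193.5]
tool_rot: [-3.114, -0.394, -0.018]
wrist_force: [0.1, -0.3, -0.8]
grip_width: 0.999
grip_force: 0.0
```

Run:
```python
from h import *
go()
for c in("top","side"):
    im=optics.camera(c); cv2.imwrite(f"pics/{c}2.png",cv2.cvtColor(im,cv2.COLOR_RGB2BGR))
    for t in("shoe_center","ejector"): print(c,t,[(np.array(r["rect"]),round(r["score"],2)) for r in spotter.search_frame(c,t)[:2]])
a=cv2.imread("pics/top2.png")[145:215,165:215];b=cv2.imread("pics/side2.png")[135:205,205:260]
f=lambda m:cv2.resize(m,None,fx=7,fy=7,interpolation=cv2.INTER_CUBIC)
cv2.imwrite("pics/c2.png",np.hstack([f(a),f(b)]))
```

```text
pos [398.14 281.69 193.51] t 9.1333 yaw 14.408494066811127 F [ 0.14 -0.28 -0.82] w 0.999489427319734 0.0
top shoe_center [(array([178.7, 152.4, 189.3, 166.1]), 0.55)]
top ejector [(array([178.1, 152. , 194.2, 174.1]), 0.46)]
side shoe_center []
side ejector [(array([223.5, 159.1, 262.5, 179.5]), 0.9), (array([262.5, 231.2, 271.1, 248.2]), 0.19)]
```

View pics/c2.png

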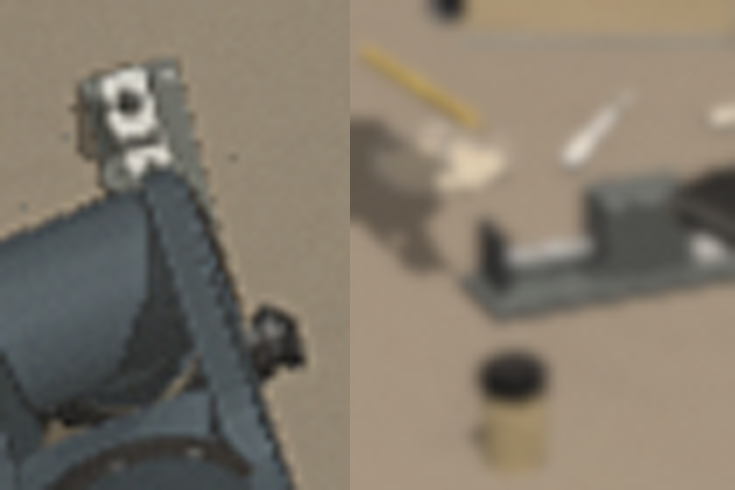

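Run:
```python
from h import *
w=back("top",(183.57,159.7),54);print(w)
c=world([529.55,313.98,.2515],[[69,0,32]])[0];print("model",c)
for p in ([533,315,.2515],[529.55,313.98,.2515]): print(proj("top",world(p,[[69,0,54],[89,13,54],[89,-13,54],[49,13,54],[49,-13,54],[29,13,17],[29,-13,17]]))*1-[165,145])
im=cv2.cvtColor(cv2.imread("pics/top2.png"),cv2.COLOR_BGR2GRAY)
print(im[152:173,177:192])
```

```text
[593.19 329.85  54.  ]
model [596.38 331.15  32.  ]
[[18.06 13.18]
 [14.    9.5 ]
 [20.    8.01]
 [16.11 18.38]
 [22.13 16.87]
 [18.53 24.86]
 [24.43 23.38]]
[[18.28 13.97]
 [14.22 10.29]
 [20.22  8.79]
 [16.33 19.18]
 [22.36 17.67]
 [18.74 25.65]
 [24.65 24.16]]
[[136 137 137 136 135 136 137 135 138 138 137 138 140 137 138]
 [134 137 136 135 134 135 135 135 133 122 121 122 121 123 140]
 [137 137 138 135 126 111 115 141 119 107 109 111 116 114 139]
 [134 111 112 124 146 185 201 197 174 100 116 149 154 115 141]
 [112 100 139 196 198 204 209 209 195  84 111 125 130 124 140]
 [123 114 154 219 199 162 172 199 199  86 109 108 110 107 110]
 [103 108 131 198 173  89  98 132 165 132 101 109 110 111 120]
 [ 81  84  89 140 146  64  70  84 147 182 106 110 112 109 118]
 [ 67  75  67 101 134  60  66  87 162 198 101 106 110 112 126]
 [ 84  75  65 138 207 155 130 153 203 199 112 108 111 111 112]
 [ 89  76  66 128 203 203 194 198 207 202 141  97 109 110 111]
 [ 90  78  69  88 164 215 213 212 200 148 122 113 109 111 112]
 [ 87  72  74  68 105 160 142 136 131  96 105 128 107 109 114]
 [ 90  87  76  70  76  99  89  83  84  89 118 146 105 108 112]
 [ 89  89  78  72  66  87 131 154 180 199 201 189 115 106 110]
 [ 85  85  75  82  97 111 186 202 192 162 192 207 147 101 110]
 [133 122  75 108 110 118 178 211 179 102 131 145 113 117 112]
 [141 132  91 121 108  92 131 180 128  76  73  79  82 105 101]
 [139 128  94 119 110 107 111 124  79  69  72  75  78  72  85]
 [137 130  88 102 117 112  99 100  83  78  79  82  80  75  78]
 [141 143 125  69  73  86  77  74  63  86  83  81  84  90  81]]
```

Run:
```python
from h import *
go((594.5,331,193.5),(594.5,331,25))
```

```text
pos [393.58 280.09 188.81] t 9.4333 yaw 14.406307595907691 F [-0.5   0.18  0.21] w 1.002798554967798 0.0
(594.5, 331, 193.5) -> [207.25   0.68  -5.3 ]
(594.5, 331, 25) -> [207.75   0.6  163.2 ]
```

carry_out --pt "40 0 0" --pt "80 0 0" --pt "120 0 0" --pt "160 0 0" --pt "190 1 0" --pt "207 1 0" --pt "207 1 0" --pt "207 1 0" --pt "207 1 30" --pt "207 1 60" --pt "207 1 90" --pt "207 1 90" --pt "207 1 90" --turn '[0,0,0,0,0,0,0,0,0,0,0,0,0]'

```text
time_s: 10.52
eef_pos: [591.7, 330.3, 98.3]
tool_rot: [3.115, 0.395, -0.011]
wrist_force: [0.6, 0.9, 1.4]
grip_width: 1.0
grip_force: 0.0
```

Run:
```python
from h import *
go((594.5,331,25))
im=optics.camera("side"); cv2.imwrite("pics/side3.png",cv2.cvtColor(im,cv2.COLOR_RGB2BGR))
im=cv2.imread("pics/side3.png")[100:200,200:320]
cv2.imwrite("pics/c3.png",cv2.resize(im,None,fx=6,fy=6,interpolation=cv2.INTER_CUBIC))
```

```text
pos [591.75 330.3   98.27] t 10.5167 yaw 14.445715715039704 F [0.58 0.89 1.39] w 1.0000004290468893 0.0
(594.5, 331, 25) -> [ 3.35 -0.04 73.25]
```

View pics/c3.png

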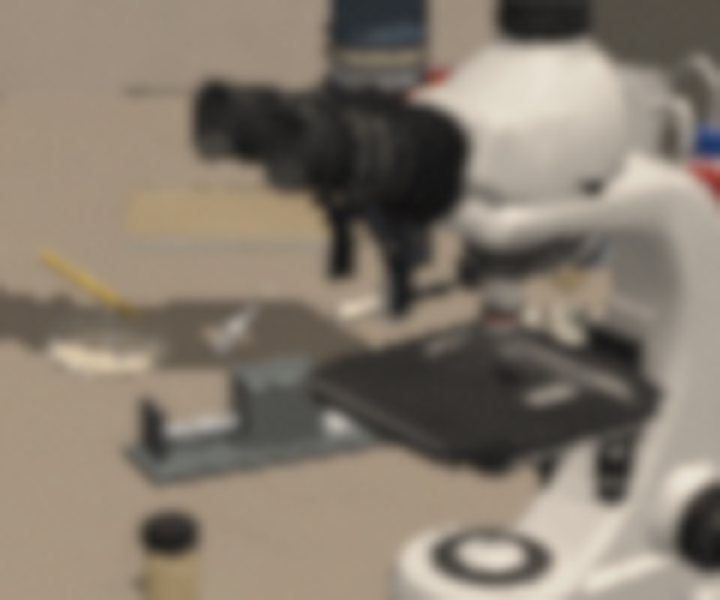

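carry_out --pt "2 0 25" --pt "2 0 45" --pt "2 0 60" --pt "2 0 68" --pt "2 0 73" --pt "2 0 73" --pt "2 0 73" --pt "2 0 73" --turn '[0,0,0,0,0,0,0,0]'

```text
time_s: 11.23
eef_pos: [597.7, 331.9, 28.6]
tool_rot: [-3.116, -0.394, -0.004]
wrist_force: [0.4, -0.7, 0.2]
grip_width: 0.997
grip_force: 0.0
```

carry_out --pt "0 0 0" --pt "0 0 0" --pt "0 0 0" --pt "0 0 0" --pt "0 0 0" --pt "0 0 0" --pt "0 0 0" --pt "0 0 0" --pt "0 0 0" --pt "0 0 0" --turn '[0,0,0,0,0,0,0,0,0,0]' --grip -1 --newtons 50

```text
time_s: 12.07
eef_pos: [597.1, 331.7, 27.6]
tool_rot: [-3.117, -0.394, -0.001]
wrist_force: [0.4, 0.3, 2.7]
grip_width: 0.298
grip_force: 50.1
```

carry_out --pt "0 0 -15" --pt "0 0 -40" --pt "0 0 -75" --pt "0 0 -110" --pt "0 0 -150" --pt "0 0 -190" --pt "0 0 -210" --pt "0 0 -210" --pt "0 0 -210" --pt "0 0 -210" --turn '[0,0,0,0,0,0,0,0,0,0]'

```text
time_s: 12.9
eef_pos: [595.3, 330.9, 235.8]
tool_rot: [3.116, 0.394, -0.006]
wrist_force: [-0.8, -0.3, -1.3]
grip_width: 0.3
grip_force: 49.8
```

Run:
```python
from h import *
go((380,270,238),(388,0,238),(372,-236,238))
```

```text
pos [595.31 330.91 235.81] t 12.9 yaw 14.415815105892037 F [-0.78 -0.29 -1.31] w 0.30027666009922704 49.76472079753876
(380, 270, 238) -> [-223.7     5.39   -1.33]
(388, 0, 238) -> [-283.17  268.88   -0.99]
(372, -236, 238) -> [-357.42  493.47   -0.6 ]
```

carry_out --pt "-40 1 -2" --pt "-80 2 -2" --pt "-120 3 -2" --pt "-160 4 -2" --pt "-200 5 -2" --pt "-224 5 -2" --pt "-224 5 -2" --pt "-224 5 -2" --pt "-233 45 -2" --pt "-242 85 -2" --pt "-251 125 -2" --pt "-260 165 -2" --pt "-268 200 -2" --pt "-276 235 -2" --pt "-283 269 -2" --pt "-283 269 -2" --pt "-283 269 -2" --turn '[0,0,0,0,0,0,0,0,0,0,2,4,6,8,10,12,13.1]'

```text
time_s: 14.32
eef_pos: [391.4, -2.2, 238.7]
tool_rot: [3.141, 0.025, -0.0]
wrist_force: [0.0, -0.6, -1.4]
grip_width: 0.293
grip_force: 50.2
```

Run:
```python
from h import *
go((390,-236,238),(390,-236,60))
```

```text
pos [391.36  -2.2  238.74] t 14.3167 yaw 0.9124208673406776 F [ 0.   -0.59 -1.37] w 0.292862802196792 50.15793979167938
(390, -236, 238) -> [ -5.08 233.75   0.74]
(390, -236, 60) -> [ -5.07 233.75 178.74]
```

Run:
```python
from h import *
g=cv2.cvtColor(cv2.imread("pics/top0.png"),cv2.COLOR_BGR2GRAY).astype(float)
L=[];Rr=[];B=[]
for r in range(189,208):
    row=g[r,300:335]; th=(np.median(row[:4])+75)/2
    i=[k for k in range(34) if row[k]>=th>row[k+1]][0]; L.append((300+i+(row[i]-th)/(row[i]-row[i+1]),r))
    j=[k for k in range(34) if row[k]<th<=row[k+1]][-1]; Rr.append((300+j+(th-row[j])/(row[j+1]-row[j]),r))
for c in range(310,325):
    col=g[195:222,c]; th=105
    j=[k for k in range(26) if col[k]<th<=col[k+1]][0]; B.append((c,195+j+(th-col[j])/(col[j+1]-col[j])))
for n,E in(("L",L),("R",Rr),("B",B)):
    W=np.array([back("top",e,12)[:2] for e in E])
    if n=="B": k=np.polyfit(W[:,1],W[:,0],1);res=W[:,0]-np.polyval(k,W[:,1]);a=-k[0];v=np.polyval(k,-236)
    else: k=np.polyfit(W[:,0],W[:,1],1);res=W[:,1]-np.polyval(k,W[:,0]);a=k[0];v=np.polyval(k,466)
    print(n,np.degrees(a),v,res.std())
```

```text
L 2.148797597227495 -188.92608359593106 1.09179499484556
R -2.1906513961729246 -275.2825878419971 2.8461327609843625
B -5.691205055159763 382.92259382485906 7.117992532872929
```

Run:
```python
from h import *
from scipy.stats import theilslopes
g=cv2.cvtColor(cv2.imread("pics/top0.png"),cv2.COLOR_BGR2GRAY).astype(float)
cr=lambda v,th,s:[k+(v[k]-th)/(v[k]-v[k+1]) for k in range(len(v)-1) if s*(v[k]-th)<=0<s*(v[k+1]-th)]
L=[];Rr=[];B=[]
for r in range(188,207):
    v=g[r,300:312];x=cr(v,107,-1);L+=[(300+x[-1],r)] if x else []
    v=g[r,320:335];x=cr(v,107,1);Rr+=[(320+x[-1],r)] if x else []
for c in range(309,326):
    v=g[204:216,c];x=cr(v,107,1);B+=[(c,204+x[0])] if x else []
for n,E in(("L",L),("R",Rr),("B",B)):
    W=np.array([back("top",e,12)[:2] for e in E]);
    k=theilslopes(W[:,0],W[:,1]) if n=="B" else theilslopes(W[:,1],W[:,0])
    print(n,len(E),np.degrees(k[0]*(-1 if n=="B" else 1)),k[1]+k[0]*(-236 if n=="B" else 466),np.degrees(k[2:]))
    if n!="L":print(np.array(E)[:,1 if n=="B" else 0])
```

```text
L 19 2.2344460186264254 -189.44997351410683 [-1.49  4.25]
R 19 1.552193282275508 -274.1519502205529 [0.06 2.56]
[325.41 325.29 325.64 325.66 325.53 325.5  325.61 325.81 325.75 325.59
 325.96 326.11 326.05 326.39 326.32 326.31 326.7  326.74 324.86]
B 17 -0.070244811898757 379.33141953048244 [-0.39  0.88]
[206.9  206.31 206.21 210.67 210.67 210.65 210.66 210.69 210.68 210.65
 210.62 210.64 210.61 210.63 210.64 206.63 205.91]
```

carry_out --pt "0 40 0" --pt "0 80 0" --pt "0 120 0" --pt "0 160 0" --pt "0 200 0" --pt "-5 231 0" --pt "-5 231 0" --pt "10 232 0" --pt "30 232 20" --pt "45 232 50" --pt "45 232 90" --pt "45 232 130" --pt "45 232 160" --pt "45 232 180" --pt "45 232 180" --pt "45 232 180" --turn '[-0.4,-0.4,-0.4,-0.4,-0.4,-0.4,-0.4,-0.4,-0.4,-0.4,-0.4,-0.4,-0.4,-0.4,-0.4,-0.4]'

```text
time_s: 15.65
eef_pos: [440.0, -229.0, 57.9]
tool_rot: [-3.139, -0.049, 0.004]
wrist_force: [0.6, 0.3, -1.2]
grip_width: 0.297
grip_force: 50.1
```

Run:
```python
from h import *
go((440,-234,32))
a=optics.camera("side")[205:270,215:300]
cv2.imwrite("pics/c4.png",cv2.resize(cv2.cvtColor(a,cv2.COLOR_RGB2BGR),None,fx=8,fy=8,interpolation=cv2.INTER_CUBIC))
```

```text
pos [ 439.98 -229.     57.89] t 15.65 yaw 1.805791566311554 F [ 0.6   0.3  -1.22] w 0.2971517945478106 50.12988030910492
(440, -234, 32) -> [-0.07  5.06 25.88]
```

View pics/c4.png

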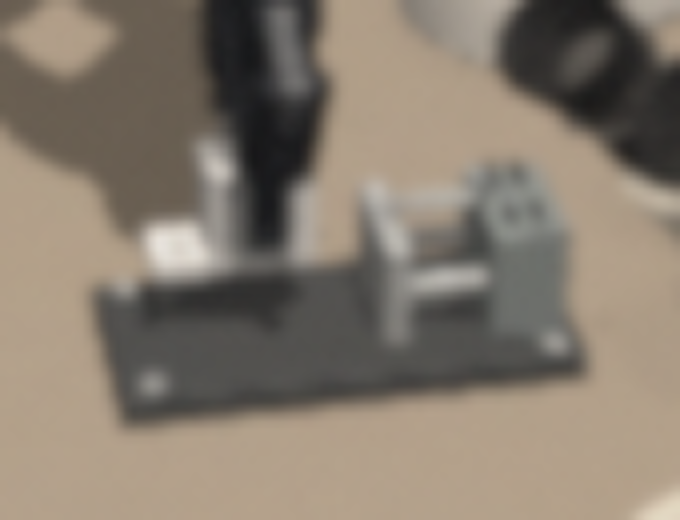

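carry_out --pt "0 2 8" --pt "0 4 16" --pt "0 5 22" --pt "0 5 25" --pt "0 5 25" --pt "0 5 25" --pt "0 5 25" --turn '[0.3,0.3,0.3,0.3,0.3,0.3,0.3]'

```text
time_s: 16.28
eef_pos: [440.2, -235.5, 34.5]
tool_rot: [3.141, 0.039, 0.0]
wrist_force: [-0.1, -0.6, -1.6]
grip_width: 0.297
grip_force: 50.1
```

carry_out --pt "0 0 1" --pt "0 0 1" --pt "0 0 1" --turn '[0,0,0]'

```text
time_s: 16.53
eef_pos: [440.2, -235.4, 33.5]
tool_rot: [3.141, 0.039, 0.0]
wrist_force: [0.0, 0.9, -2.0]
grip_width: 0.298
grip_force: 50.1
```

carry_out --pt "0 0 1" --pt "0 0 2" --pt "0 0 2.5" --pt "0 0 2.5" --turn '[0,0,0,0]'

```text
time_s: 16.87
eef_pos: [440.1, -235.3, 30.7]
tool_rot: [-3.141, -0.039, 0.0]
wrist_force: [-0.8, 0.3, -1.7]
grip_width: 0.3
grip_force: 50.1
```

carry_out --pt "0 0 1" --pt "0 0 1" --pt "0 0 1" --turn '[0,0,0]'

```text
time_s: 17.12
eef_pos: [440.1, -235.3, 29.7]
tool_rot: [-3.141, -0.039, 0.0]
wrist_force: [-0.3, -0.8, -1.0]
grip_width: 0.296
grip_force: 50.1
```

carry_out --pt "0 0 0.7" --pt "0 0 0.7" --pt "0 0 0.7" --turn '[0,0,0]'

```text
time_s: 17.37
eef_pos: [440.2, -235.4, 29.6]
tool_rot: [3.141, 0.039, 0.0]
wrist_force: [-0.2, 0.5, 4.7]
grip_width: 0.298
grip_force: 50.9
```

carry_out --pt "0 0 0.7" --pt "0 0 0.7" --pt "0 0 0.7" --turn '[0,0,0]'

```text
time_s: 17.62
eef_pos: [440.2, -235.4, 29.6]
tool_rot: [3.141, 0.039, 0.001]
wrist_force: [-1.4, 1.0, 11.3]
grip_width: 0.297
grip_force: 52.0
```

carry_out --pt "0 0 -1" --pt "0 0 -1" --pt "4 0 -1" --pt "8 0 -1" --pt "12 0 -1" --pt "15 0 -1" --pt "15 0 -1" --pt "15 0 -1" --turn '[0,0,0,0,0,0,0,0]'

```text
time_s: 18.28
eef_pos: [454.7, -234.6, 29.6]
tool_rot: [-3.14, -0.039, 0.002]
wrist_force: [-2.2, 0.9, 5.6]
grip_width: 0.298
grip_force: 51.1
```

carry_out --pt "2 0 0" --pt "4 0 0" --pt "6 0 0" --pt "6 0 0" --pt "6 0 0" --turn '[0,0,0,0,0]'

```text
time_s: 18.7
eef_pos: [460.2, -234.2, 29.6]
tool_rot: [-3.14, -0.039, 0.003]
wrist_force: [-2.7, 0.5, 5.9]
grip_width: 0.296
grip_force: 51.2
```

carry_out --pt "0 0 -0.5" --pt "1 0 -0.5" --pt "2 0 -0.5" --pt "3 0 -0.5" --pt "4 0 -0.5" --pt "4 0 -0.5" --pt "4 0 -0.5" --turn '[0,0,0,0,0,0,0]'

```text
time_s: 19.28
eef_pos: [464.8, -234.6, 29.6]
tool_rot: [-3.141, -0.039, 0.001]
wrist_force: [-3.3, -0.4, -1.4]
grip_width: 0.3
grip_force: 50.4
```

carry_out --pt "1 0 0" --pt "2 0 0" --pt "2 0 0" --pt "2 0 0" --turn '[0,0,0,0]'

```text
time_s: 19.62
eef_pos: [466.8, -234.5, 29.6]
tool_rot: [-3.141, -0.039, 0.001]
wrist_force: [-3.3, -1.1, -2.4]
grip_width: 0.294
grip_force: 50.2
```

carry_out --pt "1 0 0.3" --pt "2 0 0.3" --pt "3 0 0.3" --pt "3 0 0.3" --pt "3 0 0.3" --turn '[0,0,0,0,0]'

```text
time_s: 20.03
eef_pos: [469.4, -234.4, 29.7]
tool_rot: [-3.141, -0.039, 0.002]
wrist_force: [-5.3, -2.5, -0.4]
grip_width: 0.296
grip_force: 50.5
```

carry_out --pt "1 0 0" --pt "2 0 0" --pt "3 0 0" --pt "3 0 0" --pt "3 0 0" --turn '[0,0,0,0,0]'

```text
time_s: 20.45
eef_pos: [471.8, -234.3, 29.7]
tool_rot: [-3.14, -0.04, 0.004]
wrist_force: [-6.9, -2.0, 1.2]
grip_width: 0.3
grip_force: 50.5
```

Run:
```python
from h import *
go()
f=[]
ims=[]
for i in range(6):
    ims.append(optics.camera("side").astype(float)); f.append(readout.state()["wrist_force"])
print(np.mean(f,0)); a=np.mean(ims,0).astype(np.uint8)[215:260,240:295]
for t in ("shoe_center","fence_face"): print(t,[(np.array(r["rect"]),round(r["score"],2)) for r in spotter.search_frame("side",t)[:2]])
cv2.imwrite("pics/c5.png",cv2.resize(cv2.cvtColor(a,cv2.COLOR_RGB2BGR),None,fx=13,fy=13,interpolation=cv2.INTER_CUBIC))
```

```text
pos [ 471.77 -234.28   29.66] t 20.45 yaw 1.4455489228256395 F [-6.86 -1.95  1.23] w 0.3000606295974391 50.46821594238281
[-7.1  -2.79  0.81]
shoe_center [(array([245.6, 233.3, 265.9, 244.3]), 0.5)]
fence_face [(array([265.8, 232.3, 274.3, 248.4]), 0.66)]
```

View pics/c5.png

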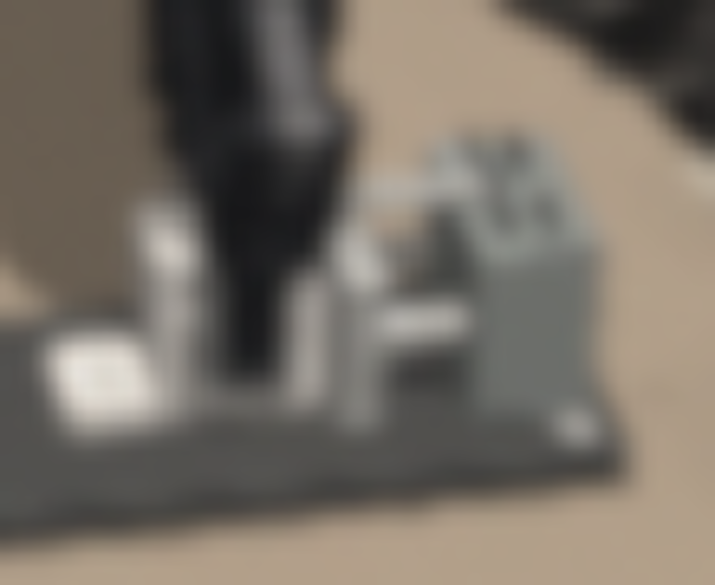

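carry_out --pt "1 0 0" --pt "2 0 0" --pt "3 0 0" --pt "4 0 0" --pt "4 0 0" --pt "4 0 0" --pt "4 0 0" --pt "4 0 0" --turn '[0,0,0,0,0,0,0,0]'

```text
time_s: 21.52
eef_pos: [474.8, -234.0, 29.7]
tool_rot: [-3.14, -0.04, 0.007]
wrist_force: [-9.6, -4.6, 3.1]
grip_width: 0.296
grip_force: 50.6
```

Run:
```python
from h import *
go()
f=[];ims=[]
for i in range(8):
    ims.append(optics.camera("side").astype(np.float32)); f.append(readout.state()["wrist_force"])
print(np.mean(f,0),readout.state()["ft_torque"]); a=np.mean(ims,0)
b=cv2.cvtColor(cv2.imread("pics/side0.png"),cv2.COLOR_BGR2RGB).astype(np.float32)
p=[465.7,-235,.023]
# lower fence plate, right edge y=-25; template match with subpixel upsampling
U=10
for (r0,r1,c0,c1) in ((236,248,262,271),(239,248,261,269)):
    T=cv2.resize(b[r0:r1,c0:c1],None,fx=U,fy=U,interpolation=cv2.INTER_CUBIC)
    S=cv2.resize(a[r0-4:r1+4,c0-2:c1+12],None,fx=U,fy=U,interpolation=cv2.INTER_CUBIC)
    m=cv2.matchTemplate(S,T,cv2.TM_CCOEFF_NORMED);_,v,_,l=cv2.minMaxLoc(m);print("shift px",(l[0]/U-2,l[1]/U-4),v)
q=proj("side",world(p,[[20,-25,34],[28,-25,34],[32,-25,34],[36,-25,34],[44,-25,34]]));print(q-q[0])
a=a.astype(np.uint8)[212:252,255:295]
t=optics.camera("top")[160:195,295:335]
g=lambda m:cv2.resize(cv2.cvtColor(m,cv2.COLOR_RGB2BGR),(400,400),interpolation=cv2.INTER_CUBIC)
cv2.imwrite("pics/c6.png",np.hstack([g(a),g(t)]))
```

```text
pos [ 474.81 -234.02   29.65] t 21.5167 yaw 1.4604520842293789 F [-9.61 -4.62  3.08] w 0.29560796352840785 50.649046897888184
[-9.32 -3.26  2.32] [-0.52  1.41  0.03]
shift px (4.1, -0.3999999999999999) 0.9028342366218567
shift px (12.0, 4.0) 0.7338205575942993
[[ 0.    0.  ]
 [ 2.66 -0.26]
 [ 3.99 -0.39]
 [ 5.31 -0.52]
 [ 7.96 -0.78]]
```

View pics/c6.png

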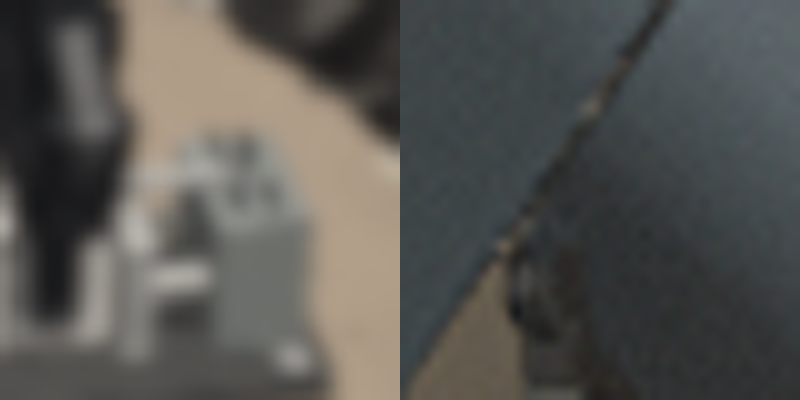

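carry_out --pt "0 0 0" --pt "0 0 0" --pt "0 0 0" --pt "0 0 0" --pt "0 0 0" --pt "0 0 0" --turn '[0,0,0,0,0,0]'

```text
time_s: 22.47
eef_pos: [474.8, -234.0, 29.7]
tool_rot: [-3.14, -0.04, 0.007]
wrist_force: [-11.1, -3.8, 2.6]
grip_width: 0.299
grip_force: 50.7
```

```bash
python3 -c "
from station import readout,sign_off
s=readout.state();print(s['eef_pos'],s['wrist_force'],s['grip_force']);print(sign_off())"
```

```text
[ 474.82329906 -234.01132452   29.67707943] [-11.08569425  -3.78944089   2.63538063] 50.65033793449402
the job is handed in; nothing more can be done
None
```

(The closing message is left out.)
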